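Run the receiving box under the filler spout and tip in the batch

TASK

Push the open steel box along its slide rail until it stands centred under the filler's square spout, not short of it and not past it, then raise the tipping pan by its bar handle so that all three steel spool pieces drop through the spout into the box. Finally lower the empty pan all the way back onto its rest without letting it slam, and leave the things standing around undisturbed.

Things in the scene. Friction and masses are not known exactly. Their poses are not given: they have to be found in the camera images.
- carriage (a joint): slide of the receiving box along its rail, m, grows away from the robot along the rail's x axis; travel -0.135 to 0.055, starts between -0.125 and -0.07. It runs stiffly (about 4 N of friction) and stays where it is left. The spout is not at a fixed value of it: compare box_floor with spout
- box_floor (a point): centre of the inner floor of the receiving box, 24 mm above the bench; x along the rail away from the robot, y to the left across the rail, z up. The box is open-topped plain steel, outside 120 mm (x) by 150 mm (y) by 60 mm high, walls 4 mm, underside 20 mm and rim 80 mm above the bench. It has no handle: push its near wall, whose outer face is at x = -60 mm of this point
- spout (a point): centre of the lower mouth of the filler's fixed spout, 95 mm above the bench, axes parallel to the box's. The spout is a straight square steel tube, 100 mm outside, 90 mm inside, 95 mm tall (its -y wall 140 mm). 18 mm legs stand at x = 40, y = -94, 94 and 175 mm of this point
- console (a point): middle of the underside of the white control console on the robot side of the spout, 160 mm above the bench and 78 mm on the -x side of the spout's centre; same axes. The console is 55 mm deep (x), 160 mm wide (y), 55 mm high and overhangs the rail: a tool pushing the box home under it must lean, its upper end back toward the robot by some 30 to 45 degrees
- pan (a joint): angle of the tipping pan, rad: 0 resting (its floor then sloping 8 degrees down away from the spout), growing as its outer end rises toward the spout, at most 1.2; the spools start to roll out from about 0.2 and it is emptied at about 1.0. It weighs 0.35 kg plus spools and falls back if let go
- pan_hinge (a point): middle of the pan's hinge line, at the top edge of the spout's +y wall, 168 mm above the bench; the hinge axis is this point's x axis (parallel to the spout's x), y runs along the pan's floor toward the handle, z square to the floor; it turns with the pan. The pan is an open-fronted steel tray 98 mm wide (x), 143 mm long (y), walls 34 mm high
- pan_handle (a point): middle of the pan's bar handle: a straight round bar 12 mm thick, 80 mm long along x, joined to the pan at both its ends; at y = 190 mm, z = 28 mm of the pan's hinge frame, its centre line 47 mm off the outside of the pan's end wall. Axes turn with the pan as those of pan_hinge
- spool0: one of three alike loose steel clamp spools lying side by side in the pan: 64 mm long, flanges of 32 mm diameter 8 mm thick at both ends, waist 22 mm, 0.11 kg; origin at its middle, x along its axis
- spool1: one of three alike loose steel clamp spools lying side by side in the pan: 64 mm long, flanges of 32 mm diameter 8 mm thick at both ends, waist 22 mm, 0.11 kg; origin at its middle, x along its axis
- spool2: one of three alike loose steel clamp spools lying side by side in the pan: 64 mm long, flanges of 32 mm diameter 8 mm thick at both ends, waist 22 mm, 0.11 kg; origin at its middle, x along its axis
- jug: bystander: steel mug, 90 mm wide, 110 mm tall, origin under its centre
- sanitiser: bystander: white bottle, 64 mm wide, 170 mm tall, origin under its centre
- jar: bystander: glass jar with steel lid, 76 mm wide, 100 mm tall, origin under its centre
- spatula: bystander: spatula 200 mm long, lying flat on the bench, origin near its middle

How it is judged:
On the way, in this order (a step that is already met when the one before it is completed fails the run):
1. the box stands centred under the spout, the pan still down (horizontal distance between box_floor and spout below 0.012 m and velocity of joint carriage between -0.01 and 0.01 m/s and value of joint pan below 0.1 rad), for 0.3 s.
2. the pan has been raised and all three spools lie in the box under the spout (x of spool0 in the frame of box_floor between -0.058 and 0.058 m and y of spool0 in the frame of box_floor between -0.073 and 0.073 m and z of spool0 in the frame of box_floor between 0 and 0.066 m and x of spool1 in the frame of box_floor between -0.058 and 0.058 m and y of spool1 in the frame of box_floor between -0.073 and 0.073 m and z of spool1 in the frame of box_floor between 0 and 0.066 m and x of spool2 in the frame of box_floor between -0.058 and 0.058 m and y of spool2 in the frame of box_floor between -0.073 and 0.073 m and z of spool2 in the frame of box_floor between 0 and 0.066 m and horizontal distance between box_floor and spout below 0.015 m), for 0.2 s.
At the end, for the whole second after the job is handed in: the box is centred under the spout within 15 mm (12 mm when first brought there), all three spools lie at rest inside the box, and the pan is back down on its rest within 0.06 rad (all of step 2 and value of joint pan below 0.06 rad and linear speed of each of spool0, spool1, spool2 below 0.03 m/s); the robot touches nothing.
It fails at once if the pan is let fall (turns down faster than 3.5 rad/s) (velocity of joint pan below -3.5 rad/s).
It fails at once if a bystander is moved by more than 30 mm (distance of any of jug, sanitiser, jar, spatula from where it was at the start of the episode above 0.03 m).
It also fails if it takes over 64 s, if anything falls off the work surface, if the arm or the gripper's body presses on something with over 40 N, if the wrist force passes 120 N, or if a joint passes its speed limit or range.

ROBOT

A 7-joint arm with a two-finger parallel gripper is mounted at the origin on the work surface. World frame = base frame: x ahead of the robot, y to its left, z up, the work surface at z = 0. Lengths are in m, angles in rad, forces in N, time in s.
With the tool pointing down it reaches from about 0.4 to 0.875 m from the base axis. Payload 19.3 kg.
Tool frame: the origin (TCP) lies midway between the tips of the shut fingers; the grasp point (between the pads) lies 19 mm behind it; z points along the fingers, y is the line along which they close (so a half turn about z gives the same grasp; the last joint's range is limited). The gripper opens to 85 mm and grips with 20 to 120 N. Pads are 22 mm wide; open, the fingers measure 114 mm over their backs; the gripper's body (76 mm by 85 mm) begins 54 mm behind the grasp point. The pads swing forward as they close: fully open they stand 13 mm farther back than shut.
Start: joints at [-1.196, 0.521, -0.036, 1.599, 0.021, 1.021, -0.113], TCP at [0.269, 0.564, 0.231] pointing down, gripper open.
Joint ranges: [-2.91, 2.91], [-0.3, 2.13], [-1.5, 1.42], [0.17, 2.43], [-1.26, 4.41], [0.16, 1.93], [-2.52, 2.52]. Speed limits (rad/s): [1.89, 1.89, 2.39, 2.39, 3.01, 3.01, 3.01].

INTERFACE

Orientations are given as [roll, pitch, yaw] about the fixed x, y, z axes, in that order (R = Rz(yaw) Ry(pitch) Rx(roll)).
In Python, from workcell import telemetry, grab_frame, calibration, bot, outline_of, landmark_of gives the robot as it stands. The module is installed in compiled form; this text tells all that it offers.
- The arm moves only by the shell command python3 -m inch 'ROWS' [FORCE]. ROWS is JSON, a list of rows, each a list of 7 numbers: the shift along the tool's x, y, z in m, then the turn, a rotation vector about the tool's x, y, z in rad, then the closure, from 0 (fully open) to 1 (shut). A call has 1 to 5 rows; each row shifts and turns the commanded pose from where the row before left it, along the tool's axes as they then stand; what a row does not reach is not made up. A row lasts 1/10 s, in which the tool goes at most 50 mm and 8.59 degrees, less where a joint would pass 70% of its speed; a pose out of reach is approached as far as the arm can. A call is refused whole if a number of a shift passes 0.05 or a number of a turn 0.15, either way. A call with a gripper value outside its range is refused whole. The fingers move at their own pace and stop on an object; FORCE is the grip in N (left out, the last holds). Time passes only in rows, so rows that do not move let the fingers close. It gives the time, the measured TCP pose, the force, the opening and the grip force at its end, in the units of the state.
- telemetry.observe(): the state, without advancing time (a new reading comes with each control period).
- grab_frame(name): name is "side" or "top"; returns the picture (480x640x3 uint8, red, green, blue); there is no depth.
- calibration(name): a dict with "fovy" (degrees; the focal length in pixels is half the picture's height over the tangent of half this angle, whatever the lens; pixels are square), "cx", "cy" (the principal point, pixels), "pose" (4x4, takes a point from camera to world coordinates). Camera axes: x right, y down, z forward; pixel columns grow to the right and rows downward; lengths in m; the calibration is good to about 2 mm. A picture is of the moment at which its call begins. calibration takes no time and is no camera call.
- bot.job_done(): hands the job in; it is judged then, once.
Trained networks look in the newest picture that a camera, given by its name, has taken for a name from the list of things; names that differ only in an ending like _2 or _b are one class to them, and where a whole thing is asked for, a point or a joint stands for the part that bears it (a point fixed in the world has none). Each returns a list of dicts, best first, with "score" (0 to 1); they miss things now and then, are a little off and sometimes report something else, mostly with a low value. They report only what shows in the picture. A call takes as long as a camera call.
- outline_of(label, camera): "region" (480x640 bool, what is visible of it) and "rect" ([left, top, right, bottom] in pixels, round what is visible of it).
- landmark_of(label, camera): "xy" ([column, row] in pixels: a listed point, or the origin of a listed thing).
The state is a dict: "clock": time; "qpos": joint angles; "qd": joint speeds; "joint_efforts": joint torques, N m; "position": TCP position; "tool_rot": TCP orientation; "force": force on the tool from outside, world axes, zero at the start; "moment": the same for the moment, N m; "grip_width": finger opening in m; "finger_force": force on a finger pad.
Only numpy, scipy, OpenCV 4.12 (cv2) and the standard library are available. Lean on these libraries where they do the work, as an engineer would, in place of code of your own. Each camera call takes 0.05 s, during which the arm holds its last target. There are 200 camera calls.

## Working session

There is one attempt and no reset: what is moved stays moved. The work goes in short steps, Python scripts to look and compute and a shell command to move; the robot and the scene stay as the last step left them, time stands still between calls to the robot, and variables do not carry over. Pictures are saved under pics/ and viewed, at most 10 in all, crops included, and the job is handed in when it is done.

```bash
mkdir -p pics; cat > h.py <<'E'
import numpy as np, cv2
from workcell import telemetry, grab_frame, calibration, bot, outline_of, landmark_of
def ray(cam,xy):
    c=calibration(cam); f=240/np.tan(np.radians(c["fovy"])/2); T=np.array(c["pose"])
    d=T[:3,:3]@np.array([(xy[0]-c["cx"])/f,(xy[1]-c["cy"])/f,1.]); return T[:3,3],d/np.linalg.norm(d)
def atz(cam,xy,z):
    o,d=ray(cam,xy); return o+d*(z-o[2])/d[2]
def tri(p,q):
    (o1,d1),(o2,d2)=ray("top",p),ray("side",q)
    A=np.c_[d1,-d2]; s=np.linalg.lstsq(A,o2-o1,rcond=None)[0]
    a,b=o1+s[0]*d1,o2+s[1]*d2; return (a+b)/2,np.linalg.norm(a-b)
E
python3 - <<'E'
from h import *
np.set_printoptions(precision=4,suppress=True)
for c in("top","side"):
    cv2.imwrite(f"pics/{c}0.png",grab_frame(c)[:,:,::-1]); k=calibration(c); print(c,k["fovy"],k["pose"])
for n in["box_floor","spout","console","pan_hinge","pan_handle","jug","sanitiser","jar","spatula"]:
    r={c:landmark_of(n,c)[:1] for c in("top","side")}
    print(n,{c:(np.round(v[0]["xy"],1),round(v[0]["score"],2)) for c,v in r.items() if v}, end=" ")
    if all(r.values()): print(tri(r["top"][0]["xy"],r["side"][0]["xy"]))
    else: print()
print(telemetry.observe())
E
```

```text
top 46.80701610434054 [[ 0.0116 -0.998   0.0616  0.4912]
 [-0.9997 -0.0103  0.0211 -0.0232]
 [-0.0205 -0.0618 -0.9979  1.3659]
 [ 0.      0.      0.      1.    ]]
side 53.8153661625071 [[ 0.8824 -0.237   0.4064  0.1516]
 [-0.4701 -0.4776  0.7422 -0.733 ]
 [ 0.0183 -0.846  -0.5329  0.6559]
 [ 0.      0.      0.      1.    ]]
box_floor {'top': (array([393.6, 233.8]), 0.69), 'side': (array([367.1, 313.3]), 0.59)} (array([ 0.5879, -0.1532,  0.0205]), np.float64(0.0034529812114284454))
spout {} 
console {'top': (array([394.2, 221. ]), 0.7), 'side': (array([376.7, 248.8]), 0.9)} (array([ 0.6053, -0.1405,  0.163 ]), np.float64(0.002578777609048036))
pan_hinge {'top': (array([361.1, 201.3]), 0.66), 'side': (array([372.2, 221.1]), 0.85)} (array([ 0.645 , -0.0671,  0.1742]), np.float64(0.00037188234469652634))
pan_handle {'top': (array([281.5, 243.5]), 0.77), 'side': (array([292.2, 197.8]), 0.83)} (array([0.5509, 0.105 , 0.1674]), np.float64(0.0034408633180020567))
jug {'top': (array([167. , 230.1]), 0.82), 'side': (array([260.8, 206. ]), 0.94)} (array([ 0.5926,  0.4123, -0.0147]), np.float64(
[... 300 characters left out ...]
 np.float64(0.0021617018425807537))
spatula {'top': (array([493., 200.]), 0.62), 'side': (array([486.9, 389. ]), 0.69)} (array([ 0.6735, -0.3966,  0.0088]), np.float64(0.002208273666362964))
{'clock': 1.0, 'qpos': array([-1.1962,  0.5214, -0.0363,  1.5995,  0.0212,  1.0211, -0.1128]), 'qd': array([-0.0005, -0.0024,  0.0001, -0.0003, -0.0001,  0.0011, -0.0006]), 'joint_efforts': array([  0.0018, -92.6869,   1.9794, -37.0246,   0.0182,   0.0021,
        -0.    ]), 'position': array([0.2689, 0.5642, 0.2313]), 'tool_rot': array([-3.1415,  0.    ,  2.6968]), 'force': array([0.6413, 1.2732, 0.3551]), 'moment': array([0.0302, 0.0154, 0.0207]), 'finger_force': 0.0, 'grip_width': 0.08515592911769605}
```

View pics/top0.png

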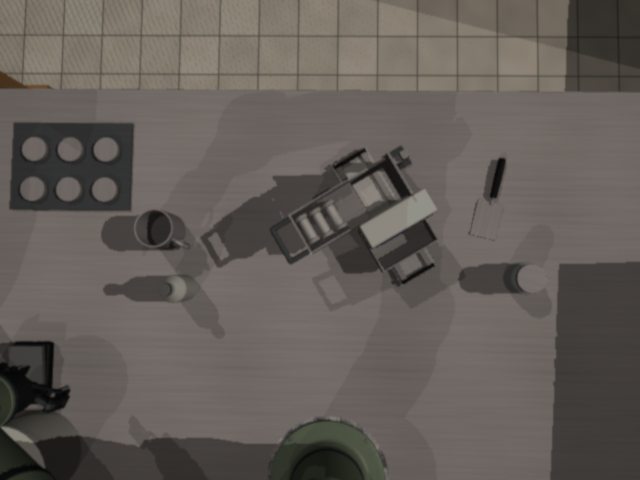

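View pics/side0.png

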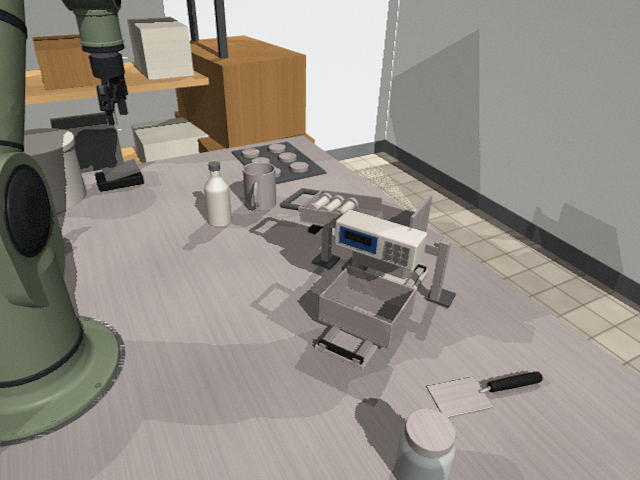

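The top view shows the filler with its console at about (398,220). The pan with the three spools is at (320,220), its handle at (281,243), and the box on its rail below the console at about (395,240). In the side view the box, at (367,310), stands well short of the spout. The jug, bottle, jar and spatula are clear of the filler.

Next I'll fit the scene model to all the landmarks.

```bash
cat >> h.py <<'E'
from scipy.optimize import least_squares
def proj(cam,P):
    c=calibration(cam); f=240/np.tan(np.radians(c["fovy"])/2); T=np.array(c["pose"])
    q=(np.atleast_2d(P)-T[:3,3])@T[:3,:3]; return np.c_[c["cx"]+f*q[:,0]/q[:,2],c["cy"]+f*q[:,1]/q[:,2]]
def world(p,L):  # p = spout x,y,yaw ; L local to spout, z above bench
    L=np.atleast_2d(L); c,s=np.cos(p[2]),np.sin(p[2])
    return np.c_[p[0]+c*L[:,0]-s*L[:,1],p[1]+s*L[:,0]+c*L[:,1],L[:,2]]
E
python3 - <<'E'
from h import *
np.set_printoptions(precision=4,suppress=True)
ob=dict(box=((393.6,233.8),(367.1,313.3)),con=((394.2,221),(376.7,248.8)),hin=((361.1,201.3),(372.2,221.1)),han=((281.5,243.5),(292.2,197.8)))
def loc(p): return np.array([[p[3],0,.024],[-.078,0,.16],[0,p[4],.168],[0,p[4]+.1921,.1693]])
def res(p):
    W=world(p,loc(p)); o=np.array(list(ob.values()),float)
    return np.r_[(proj("top",W)-o[:,0]).ravel(),(proj("side",W)-o[:,1]).ravel(),(p[4]-.0475)/.002]
r=least_squares(res,[.67,-.107,.5,-.095,.0475],loss="soft_l1"); p=r.x; print(p,np.degrees(p[2])); print(res(p))
def rect(x0,x1,y0,y1,z): return np.array([[x0,y0,z],[x1,y0,z],[x1,y1,z],[x0,y1,z]])
d=p[3]
S=[rect(-.05,.05,-.05,.05,.19),rect(-.1055,-.0505,-.08,.08,.215),rect(d-.06,d+.06,-.075,.075,.08),np.array([[-.04,p[4]+.192,.169],[.04,p[4]+.192,.169]])]
out=[]
for c,(x,y) in(("top",(260,120)),("side",(270,170))):
    im=cv2.imread(f"pics/{c}0.png")[y:y+200,x:x+200]; im=cv2.resize(im,None,fx=2,fy=3 if 0 else 2,interpolation=cv2.INTER_CUBIC)
    im=cv2.convertScaleAbs(im,alpha=1.5)
    for s in S: cv2.polylines(im,[np.int32((proj(c,world(p,s))-[x,y])*2)],True,(0,255,0),1)
    out.append(im)
cv2.imwrite("pics/fit.png",np.hstack(out))
for n,L in(("near face",[d-.06,0,.05]),("goal face",[-.06,0,.05]),("handle",[0,p[4]+.1921,.169]),("hinge",[0,p[4],.168])): print(n,world(p,L))
E
```

```text
[ 0.6726 -0.1021  0.5358 -0.1001  0.0472] 30.69798912815243
[ 0.5256 -0.172   0.8648 -0.4772 -2.6842 -1.1941  0.1919  0.8743 -1.2756
 -1.1147 -0.2786  1.7314 -0.2313  0.9757  0.8692 -0.4789 -0.1627]
near face [[ 0.535  -0.1838  0.05  ]]
goal face [[ 0.621  -0.1328  0.05  ]]
handle [[0.5505 0.1036 0.169 ]]
hinge [[ 0.6486 -0.0616  0.168 ]]
```

View pics/fit.png

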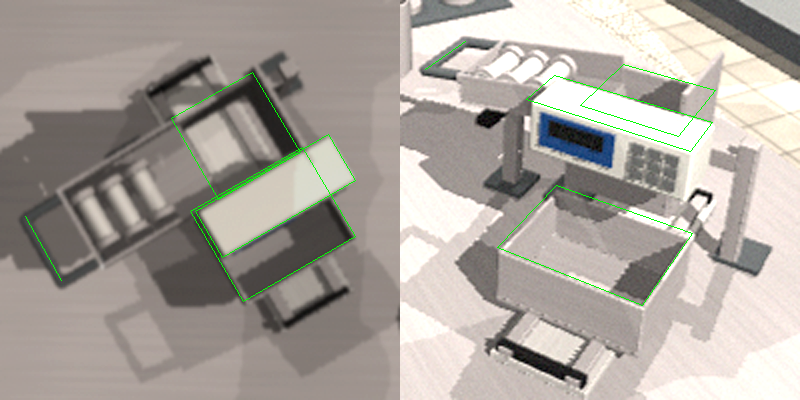

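```bash
cat >> h.py <<'E'
from scipy.spatial.transform import Rotation as Ro
RAIL=0.5358
def go(P,lean=0.):  # remaining shift (tool axes now) and turn (tool axes)
    s=telemetry.observe(); R=Ro.from_euler("xyz",s["tool_rot"]); 
    G=Ro.from_euler("xyz",[np.pi,0,RAIL])*Ro.from_rotvec([0,lean,0])
    np.set_printoptions(precision=4,suppress=True)
    print("clock",s["clock"],"pos",s["position"],"F",s["force"],"grip",s["grip_width"],s["finger_force"])
    print("shift now-axes",R.inv().apply(np.array(P)-s["position"]),"shift goal-axes",G.inv().apply(np.array(P)-s["position"]),"turn",(R.inv()*G).as_rotvec())
E
python3 -m inch '[[0,0,-0.0325,0,0,0,1],[0,0,-0.0325,0,0,0,1],[0,0,-0.0325,0,0,0,1],[0,0,-0.0325,0,0,0,1],[-0.027,-0.0295,0,0,0,0,1]]'
python3 -m inch '[[-0.027,-0.0295,0,0,0,0,1],[-0.027,-0.0295,0,0,0,0,1],[-0.027,-0.0295,0,0,0,0,1],[-0.027,-0.0295,0,0,0,0,1],[-0.027,-0.0295,0,0,0,0,1]]'
python3 -m inch '[[-0.027,-0.0295,0,0,0,0,1],[-0.027,-0.0295,0,0,0,0,1],[-0.027,-0.0295,0,0,0,0,1],[-0.027,-0.0295,0,0,0,0,1],[-0.027,-0.0295,0,0,0,0,1]]'
python3 -m inch '[[-0.027,-0.0295,0,0,0,0,1],[-0.027,-0.0295,0,0,0,0,1],[-0.027,-0.0295,0,0,0,0,1],[-0.027,-0.0295,0,0,0,0,1],[-0.027,-0.0295,0,0,0,0,1]]'
python3 -c "
from h import *
go([.505,-.202,.3])"
```

```text
clock: 1.5
position: [0.279, 0.5298, 0.3647]
tool_rot: [3.136, -0.002, 2.701]
force: [1.7, -0.0, 0.4]
grip_width: 0.0123
finger_force: 0.0
clock: 2.0
position: [0.3392, 0.3331, 0.3614]
tool_rot: [3.141, -0.0, 2.697]
force: [1.2, 0.2, 0.8]
grip_width: -0.0001
finger_force: 0.0
clock: 2.5
position: [0.3976, 0.1418, 0.3615]
tool_rot: [3.141, 0.0, 2.697]
force: [1.2, -0.4, -0.7]
grip_width: 0.0001
finger_force: 0.0
clock: 3.0
position: [0.456, -0.0494, 0.3616]
tool_rot: [3.141, 0.001, 2.697]
force: [1.8, -0.1, -0.2]
grip_width: 0.0001
finger_force: 0.0
clock 3.0 pos [ 0.456  -0.0494  0.3616] F [ 1.7741 -0.0735 -0.1786] grip 0.0001406924991638494 0.0
shift now-axes [-0.1098 -0.1167  0.0616] shift goal-axes [-0.0357  0.1562  0.0616] turn [ 0.001  -0.0003  2.1612]
```

```bash
python3 -m inch '[[-0.027,-0.029,0,0,0,0,1],[-0.027,-0.029,0,0,0,0,1],[-0.027,-0.029,0,0,0,0,1],[-0.027,-0.029,0,0,0,0,1],[0,0,0,0,0,0.144,1]]' >/dev/null
python3 -m inch '[[0,0,0,0,0,0.144,1],[0,0,0,0,0,0.144,1],[0,0,0,0,0,0.144,1],[0,0,0,0,0,0.144,1],[0,0,0,0,0,0.144,1]]'
python3 -m inch '[[0,0,0,0,0,0.144,1],[0,0,0,0,0,0.144,1],[0,0,0,0,0,0.144,1],[0,0,0,0,0,0.144,1],[0,0,0,0,0,0.144,1]]'
python3 -m inch '[[0,0,0,0,0,0.144,1],[0,0,0,0,0,0.144,1],[0,0,0,0,0,0.144,1],[0,0,0,0,0,0.144,1],[0,0,0,0,0,0,1]]'
python3 -c "
from h import *
go([.505,-.202,.3],.785);print(telemetry.observe()['qpos'])"
```

```text
clock: 4.0
position: [0.5033, -0.199, 0.3614]
tool_rot: [3.141, -0.0, 1.827]
force: [0.5, -0.3, -0.4]
grip_width: -0.0002
finger_force: 0.0
clock: 4.5
position: [0.5034, -0.1989, 0.3614]
tool_rot: [3.141, -0.0, 1.107]
force: [-0.9, 0.6, -0.1]
grip_width: -0.0001
finger_force: 0.0
clock: 5.0
position: [0.5035, -0.1988, 0.3612]
tool_rot: [3.141, 0.001, 0.534]
force: [-0.3, -0.9, -0.4]
grip_width: 0.0003
finger_force: 0.0
clock 5.0 pos [ 0.5035 -0.1988  0.3612] F [-0.3009 -0.863  -0.4475] grip 0.0002756127325677126 0.0
shift now-axes [-0.0003  0.0036  0.0612] shift goal-axes [-0.0435  0.0036  0.0431] turn [ 0.0007  0.7855 -0.0013]
[-0.4609  0.426   1.0433  1.6754 -0.3833  1.2641 -0.3744]
```

Now lean 45° at height.

```bash
python3 -m inch '[[0,0,0,0,0.131,0,1],[0,0,0,0,0.131,0,1],[0,0,0,0,0.131,0,1],[0,0,0,0,0.131,0,1],[0,0,0,0,0.131,0,1]]'
python3 -m inch '[[0,0,0,0,0.131,0,1],[0,0,0,0,0,0,1]]'
python3 -c "
from h import *
go([.505,-.202,.15],.785);print(telemetry.observe()['qpos'])"
```

```text
clock: 5.5
position: [0.5033, -0.1992, 0.3627]
tool_rot: [3.134, -0.662, 0.545]
force: [1.3, 0.7, 0.1]
grip_width: 0.0002
finger_force: 0.0
clock: 5.7
position: [0.5015, -0.201, 0.3607]
tool_rot: [3.138, -0.79, 0.537]
force: [-1.3, 0.2, -1.2]
grip_width: -0.0002
finger_force: 0.0
clock 5.7 pos [ 0.5015 -0.201   0.3607] F [-1.2855  0.2344 -1.2376] grip -0.00022746795447672863 0.0
shift now-axes [-0.1479  0.0022  0.1501] shift goal-axes [-0.1472  0.0027  0.1508] turn [ 0.0025 -0.0048  0.0006]
[-0.0031  0.2412  0.8219  2.0513 -1.1521  1.0742  0.4284]
```

```bash
python3 -m inch '[[-0.0225,0,0.0225,0,0,0,1],[-0.0225,0,0.0225,0,0,0,1],[-0.0225,0,0.0225,0,0,0,1],[-0.0225,0,0.0225,0,0,0,1],[-0.0225,0,0.0225,0,0,0,1]]'
python3 -m inch '[[-0.0225,0,0.0225,0,0,0,1],[-0.0225,0,0.0225,0,0,0,1],[-0.0225,0,0.0225,0,0,0,1],[0,0,0,0,0,0,1]]'
python3 -c "
from h import *
go([.505,-.202,.042],.785);print(telemetry.observe()['qpos'])"
```

```text
clock: 6.2
position: [0.5035, -0.2, 0.2472]
tool_rot: [-3.136, -0.773, 0.538]
force: [0.8, -1.4, -1.1]
grip_width: -0.0004
finger_force: 0.0
clock: 6.6
position: [0.5006, -0.2015, 0.1789]
tool_rot: [-3.124, -0.765, 0.527]
force: [0.1, -0.3, 1.6]
grip_width: -0.0
finger_force: 0.0
clock 6.6 pos [ 0.5006 -0.2015  0.1789] F [ 0.1028 -0.2707  1.587 ] grip -4.6758815091218785e-05 0.0
shift now-axes [-0.0922  0.0044  0.1011] shift goal-axes [-0.0942  0.0027  0.0993] turn [-0.0112  0.0198 -0.0065]
[ 0.9601  0.5014 -0.3644  2.1642 -1.2478  0.5678  0.7344]
```

```bash
python3 -m inch '[[-0.01,0,0.01,0,0,0,1],[-0.01,0,0.01,0,0,0,1],[-0.01,0,0.01,0,0,0,1],[-0.01,0,0.01,0,0,0,1],[0,0,0,0,0,0,1]]'
python3 -c "
from h import *
go([.505,-.202,.042],.785);print(telemetry.observe()['qpos'])"
```

```text
clock: 7.1
position: [0.4996, -0.2016, 0.1226]
tool_rot: [-3.125, -0.763, 0.528]
force: [-0.1, 0.0, 0.7]
grip_width: 0.0001
finger_force: 0.0
clock 7.1 pos [ 0.4996 -0.2016  0.1226] F [-0.1486  0.0203  0.7183] grip 6.357085010778971e-05 0.0
shift now-axes [-0.0524  0.004   0.0613] shift goal-axes [-0.0538  0.0031  0.0602] turn [-0.0106  0.0217 -0.0058]
[ 1.1555  0.6714 -0.6272  2.1765 -1.2507  0.3595  0.8382]
```

```bash
python3 -m inch '[[-0.011,0,0.012,0,0,0,1],[-0.011,0,0.012,0,0,0,1],[-0.011,0,0.012,0,0,0,1],[-0.011,0,0.012,0,0,0,1],[-0.008,0,0.012,0,0,0,1]]'
python3 -m inch '[[0,0,0,0,0,0,1]]'
python3 -c "
from h import *
go([.525,-.190,.042],.785);print(telemetry.observe()['qpos'])
cv2.imwrite('pics/s1.png',grab_frame('side')[:,:,::-1])"
```

```text
clock: 7.6
position: [0.5032, -0.2051, 0.0472]
tool_rot: [-3.115, -0.762, 0.529]
force: [-0.3, 0.4, 0.0]
grip_width: 0.0
finger_force: 0.0
clock: 7.7
position: [0.5034, -0.2051, 0.0471]
tool_rot: [-3.114, -0.762, 0.528]
force: [0.4, -0.1, 1.4]
grip_width: 0.0002
finger_force: 0.0
clock 7.7 pos [ 0.5034 -0.2051  0.0471] F [ 0.3561 -0.1379  1.4478] grip 0.0002158287291659479 0.0
shift now-axes [ 0.0155 -0.0016  0.0218] shift goal-axes [ 0.015  -0.002   0.0221] turn [-0.0219  0.0229 -0.006 ]
[ 1.2589  0.9098 -0.7718  2.1504 -1.2618  0.164   0.991 ]
```

View pics/s1.png

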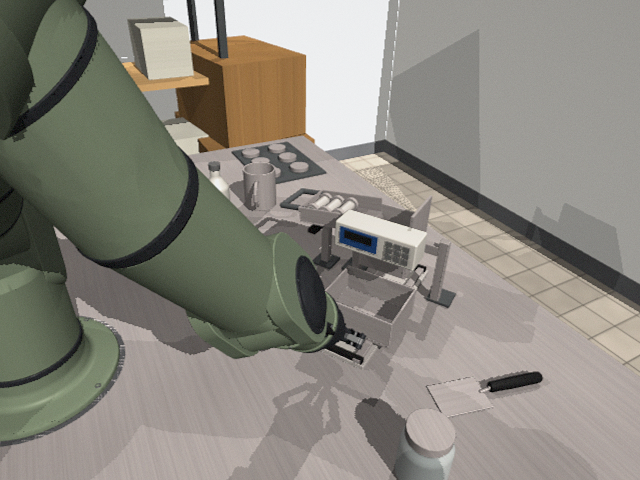

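```bash
python3 -m inch '[[0.0072,0,0.0069,0,-0.015,0,1],[0.0072,0,0.0069,0,-0.015,0,1],[0.0072,0,0.0069,0,-0.015,0,1],[0.0072,0,0.0069,0,-0.015,0,1],[0.0073,0,0.0068,0,0,0,1]]'
python3 -m inch '[[0.0076,0,0.0065,0,0,0,1],[0.0076,0,0.0065,0,0,0,1],[0.0076,0,0.0065,0,0,0,1],[0,0,0,0,0,0,1]]'
python3 - <<'E'
from h import *
go([.613,-.1373,.045],.74);print(telemetry.observe()['qpos'])
P=telemetry.observe()['position']; r=np.array([np.cos(RAIL),np.sin(RAIL)]); print("tcp s",(P[:2]-[.6726,-.1021])@r)
for c in("top","side"):
    grab_frame(c)
    for v in landmark_of("box_floor",c)[:1]:
        w=atz(c,v["xy"],.024); print(c,v["xy"],v["score"],(w[:2]-[.6726,-.1021])@r)
E
```

```text
clock: 8.25
position: [0.5466, -0.182, 0.0501]
tool_rot: [-3.111, -0.701, 0.533]
force: [-6.2, -0.5, 0.5]
grip_width: 0.0001
finger_force: 2.7
clock: 8.65
position: [0.5734, -0.1681, 0.0516]
tool_rot: [-3.106, -0.701, 0.533]
force: [0.4, -0.1, -0.4]
grip_width: 0.0002
finger_force: 0.0
clock 8.65 pos [ 0.5734 -0.1681  0.0516] F [ 0.4248 -0.1128 -0.424 ] grip 0.00016155612644654218 0.0
shift now-axes [ 0.0337 -0.0051  0.0374] shift goal-axes [ 0.0323 -0.0063  0.0385] turn [-0.0336  0.0388 -0.0029]
[ 0.9974  0.8508 -0.6686  2.0639 -1.2623  0.1629  0.8026]
tcp s -0.1189842985415189
top [382.6, 216.8] 0.7 -0.05076954013116372
side [379.5, 301.4] 0.79 -0.055087453496612274
```

```bash
python3 -m inch '[[0.005,0,0.0096,0,0.02,0,1],[0.005,0,0.0096,0,0.02,0,1],[0.005,0,0.0096,0,0.02,0,1],[0,0,0,0,0,0,1]]'
python3 - <<'E'
from h import *
go([.613,-.1373,.038],.785);print(telemetry.observe()['qpos'])
P=telemetry.observe()['position']; r=np.array([np.cos(RAIL),np.sin(RAIL)]); print("tcp s",(P[:2]-[.6726,-.1021])@r)
E
```

```text
clock: 9.25
position: [0.6011, -0.1612, 0.0437]
tool_rot: [-3.082, -0.757, 0.524]
force: [-0.7, 0.1, -0.2]
grip_width: -0.0001
finger_force: 0.0
clock 9.25 pos [ 0.6011 -0.1612  0.0437] F [-0.7489  0.1406 -0.1509] grip -5.666206169110873e-05 0.0
shift now-axes [ 0.0123 -0.0135  0.0203] shift goal-axes [ 0.0119 -0.0145  0.0199] turn [-0.0515  0.0281 -0.0091]
[ 1.013   0.9249 -0.7145  2.0125 -1.2628  0.1618  0.83  ]
tcp s -0.0916892779552651
```

```bash
python3 -m inch '[[0.0036,-0.002,0.0036,0,0,0,1],[0.0036,-0.002,0.0036,0,0,0,1],[0.0036,-0.002,0.0036,0,0,0,1],[0,0,0,0,0,0,1]]'
python3 - <<'E'
from h import *
S=np.array([.6726,-.1021])
go([.613,-.1373,.038],.785);print(telemetry.observe()['qpos'])
P=telemetry.observe()['position']; r=np.array([np.cos(RAIL),np.sin(RAIL)]); print("tcp s",(P[:2]-S)@r)
for c in("top","side"):
    cv2.imwrite(f"pics/{c}2.png",grab_frame(c)[:,:,::-1])
    for n,z in(("box_floor",.024),("spout",.095),("console",.16)):
      for v in landmark_of(n,c)[:1]:
        w=atz(c,v["xy"],z); print(c,n,np.round(v["xy"],1),round(v["score"],2),(w[:2]-S)@r)
a=cv2.imread("pics/top2.png")[140:300,300:480];b=cv2.imread("pics/side2.png")[190:350,300:480]
cv2.imwrite("pics/ab2.png",cv2.convertScaleAbs(cv2.resize(np.hstack([a,b]),(792,352),interpolation=cv2.INTER_CUBIC),alpha=1.5))
E
```

```text
clock: 9.65
position: [0.6117, -0.1506, 0.0461]
tool_rot: [-3.079, -0.753, 0.527]
force: [-0.2, -0.4, -0.0]
grip_width: -0.0
finger_force: 0.2
clock 9.65 pos [ 0.6117 -0.1506  0.0461] F [-0.2195 -0.4386 -0.0429] grip -3.828863780924384e-05 0.23848401441043166
shift now-axes [ 0.0001 -0.0101  0.0119] shift goal-axes [-0.0001 -0.0108  0.0113] turn [-0.0569  0.0315 -0.0073]
[ 0.9771  0.9181 -0.706   2.001  -1.2629  0.1614  0.8033]
tcp s -0.07711461432976914
top box_floor [378.2 204.2] 0.85 -0.01888184867160271
top console [390.8 219.8] 0.84 -0.07196954062729756
side box_floor [383.5 286.9] 0.62 -0.006816588068356462
side console [375.1 250.5] 0.65 -0.07924188398354515
```

View pics/ab2.png

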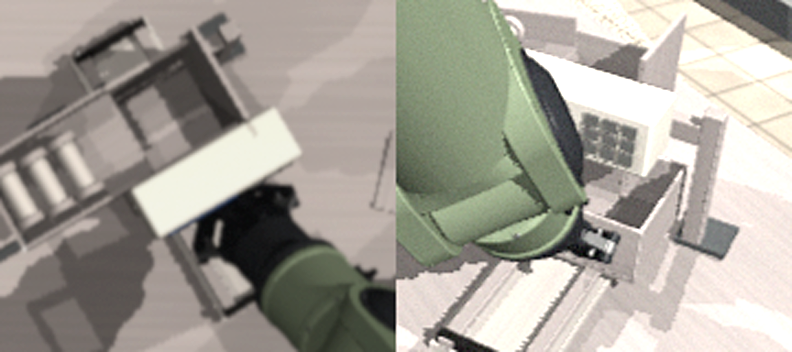

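```bash
python3 -m inch '[[0.0027,0,0.0026,0,0,0,1],[0.0027,0,0.0026,0,0,0,1],[0.0025,0,0.0025,0,0,0,1],[0,0,0,0,0,0,1]]'
python3 - <<'E'
from h import *
S=np.array([.6726,-.1021]); r=np.array([np.cos(RAIL),np.sin(RAIL)])
o=telemetry.observe(); print("tcp s",(o['position'][:2]-S)@r,o['position'],o['tool_rot'],o['force'])
E
python3 -m inch '[[-0.008,0,-0.0075,0,0,0,1],[-0.015,0,-0.014,0,0,0,1],[-0.022,0,-0.02,0,0,0,1],[-0.022,0,-0.02,0,0,0,1],[-0.022,0,-0.02,0,0,0,1]]'
python3 -m inch '[[0.01,0,-0.024,0,0,0,1],[0.01,0,-0.024,0,0,0,1],[0.01,0,-0.024,0,0,0,1],[0.01,0,-0.024,0,0,0,1],[0,0,0,0,0,0,1]]'
```

```text
clock: 10.45
position: [0.6214, -0.1448, 0.046]
tool_rot: [-3.076, -0.754, 0.527]
force: [-0.8, -1.0, 0.4]
grip_width: -0.0002
finger_force: 0.2
tcp s -0.06579064519605952 [ 0.62144551 -0.14481044  0.04601233] [-3.07614118 -0.75354508  0.52684291] [-0.83344162 -0.95492114  0.39420427]
clock: 10.95
position: [0.518, -0.2113, 0.0446]
tool_rot: [-3.076, -0.754, 0.526]
force: [0.7, -1.2, -0.0]
grip_width: 0.0003
finger_force: 0.0
clock: 11.45
position: [0.4908, -0.236, 0.1442]
tool_rot: [-3.082, -0.753, 0.529]
force: [0.1, -0.0, -0.5]
grip_width: 0.0
finger_force: 0.0
```

```bash
python3 -m inch '[[0.024,0,-0.028,0,-0.06,0,1],[0.024,0,-0.028,0,-0.06,0,1],[0.024,0,-0.028,0,-0.06,0,1],[0.024,0,-0.028,0,-0.06,0,1],[0.024,0,-0.028,0,-0.06,0,1]]'
python3 -m inch '[[0.015,0,-0.028,0,-0.08,0,1],[0.015,0,-0.028,0,-0.08,0,1],[0,0,0,0,-0.08,0,1],[0,0,0,0,-0.08,0,1],[0,0,0,0,-0.08,0,1]]'
python3 - <<'E'
from h import *
S=np.array([.6726,-.1021]); r=np.array([np.cos(RAIL),np.sin(RAIL)])
go([.5505,.1036,.30])
p=[.6726,-.1021,RAIL]
for c in("top","side"):
    cv2.imwrite(f"pics/{c}3.png",grab_frame(c)[:,:,::-1])
    for n,z in(("box_floor",.024),("spout",.095),("console",.16),("pan_hinge",.168)):
      for v in landmark_of(n,c)[:1]:
        w=atz(c,v["xy"],z); print(c,n,np.round(v["xy"],1),round(v["score"],2),(w[:2]-S)@r)
def rect(x0,x1,y0,y1,z): return np.array([[x0,y0,z],[x1,y0,z],[x1,y1,z],[x0,y1,z]])
M=[rect(-.05,.05,-.05,.05,.19),rect(-.1055,-.0505,-.08,.08,.215),rect(-.06,.06,-.075,.075,.08)]
out=[]
for c,(x,y) in(("top",(300,140)),("side",(300,190))):
    im=cv2.convertScaleAbs(cv2.resize(cv2.imread(f"pics/{c}3.png")[y:y+160,x:x+160],None,fx=2.5,fy=2.5,interpolation=cv2.INTER_CUBIC),alpha=1.5)
    for s in M: cv2.polylines(im,[np.int32((proj(c,world(p,s))-[x,y])*2.5)],True,(0,255,0),1)
    out.append(im)
cv2.imwrite("pics/ab3.png",np.hstack(out))
E
```

```text
clock: 11.95
position: [0.5068, -0.2344, 0.3261]
tool_rot: [-3.089, -0.451, 0.547]
force: [0.7, -0.4, 0.1]
grip_width: -0.0
finger_force: 0.0
clock: 12.45
position: [0.5129, -0.2342, 0.3876]
tool_rot: [-3.094, -0.051, 0.569]
force: [-0.3, -0.3, -0.1]
grip_width: -0.0
finger_force: 0.0
clock 12.45 pos [ 0.5129 -0.2342  0.3876] F [-0.3219 -0.309  -0.1058] grip -3.285459914239883e-06 0.0
shift now-axes [ 0.2089 -0.2594  0.111 ] shift goal-axes [ 0.2048 -0.2713  0.0876] turn [-0.0487 -0.0504  0.0343]
top console [393.1 220.7] 0.97 -0.07617776496865455
top pan_hinge [355.6 202.8] 0.55 -0.002001557104722832
side box_floor [384.6 285.6] 0.98 -0.0014281876689171147
side spout [296.5 196.5] 0.41 0.1261354928979635
side console [378.6 253.4] 0.75 -0.08446995208173552
side pan_hinge [370.5 223.7] 0.69 -0.007457581222362344
```

View pics/ab3.png

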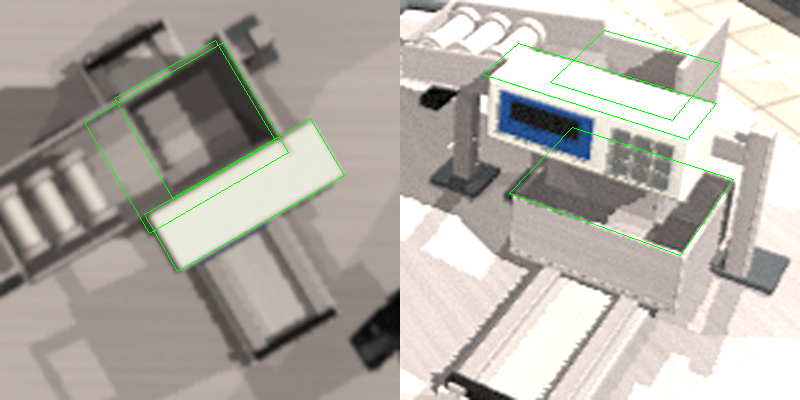

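The overlays match the near rim and console in both pictures, so the box is centred to within a few mm. Next is the handle.

```bash
python3 -m inch '[[0,0,0,-0.049,-0.05,0.034,0],[0.0228,-0.0301,0.005,0,0,0,0],[0.0228,-0.0301,0.005,0,0,0,0],[0.0228,-0.0301,0.005,0,0,0,0],[0.0228,-0.0301,0.005,0,0,0,0]]'
python3 -m inch '[[0.0228,-0.0301,0.005,0,0,0,0],[0.0228,-0.0301,0.01,0,0,0,0],[0.0228,-0.0301,0.01,0,0,0,0],[0.0228,-0.0301,0.01,0,0,0,0],[0.0225,-0.0301,0.01,0,0,0,0]]'
python3 -m inch '[[0,0,0,0,0,0,0]]'
python3 - <<'E'
from h import *
go([.5505,.1036,.15]); print(telemetry.observe()['qpos'])
a=[]
for c in("top","side"):
    cv2.imwrite(f"pics/{c}4.png",grab_frame(c)[:,:,::-1])
    for v in landmark_of("pan_handle",c)[:1]: a.append(v["xy"]); print(c,v,atz(c,v["xy"],.169))
if len(a)==2: print(tri(*a))
E
```

```text
clock: 13.45
position: [0.53, -0.0827, 0.3682]
tool_rot: [3.141, -0.004, 0.535]
force: [0.4, 0.0, -0.1]
grip_width: 0.0722
finger_force: 0.0
clock: 13.95
position: [0.5512, 0.1048, 0.3234]
tool_rot: [3.141, -0.004, 0.535]
force: [1.3, -0.4, 0.2]
grip_width: 0.0853
finger_force: 0.0
clock: 14.05
position: [0.5505, 0.1086, 0.3223]
tool_rot: [-3.139, -0.003, 0.541]
force: [0.4, 0.1, 0.3]
grip_width: 0.0855
finger_force: 0.0
clock 14.05 pos [0.5505 0.1086 0.3223] F [0.4157 0.1099 0.3108] grip 0.08548119319282702 0.0
shift now-axes [-0.0031  0.0047  0.1722] shift goal-axes [-0.0025  0.0043  0.1723] turn [-0.0025 -0.0032  0.0056]
[-0.0965  0.3428 -0.2693  1.646   0.0942  1.1632 -1.4175]
side {'xy': [294.8, 195.4], 'score': 0.66} [0.5582 0.1107 0.169 ]
```

```bash
python3 -m inch '[[-0.0025,0.0045,0.02,0,0,0.005,0.53],[0,0,0.03,0,0,0,0.53],[0,0,0.03,0,0,0,0.53],[0,0,0.02,0,0,0,0.53],[0,0,0,0,0,0,0.53]]'
python3 - <<'E'
from h import *
go([.5505,.1036,.15])
for c,x,y in(("top",200,160),("side",230,120)):
    im=grab_frame(c)[:,:,::-1]; cv2.imwrite(f"pics/{c}5.png",cv2.resize(im[y:y+140,x:x+140],None,fx=2.8,fy=2.8,interpolation=cv2.INTER_CUBIC))
cv2.imwrite("pics/ab5.png",cv2.convertScaleAbs(np.hstack([cv2.imread("pics/top5.png"),cv2.imread("pics/side5.png")]),alpha=1.5))
E
```

```text
clock: 14.75
position: [0.5508, 0.0971, 0.2217]
tool_rot: [-3.141, -0.0, 0.529]
force: [-0.3, -0.1, 0.5]
grip_width: 0.0401
finger_force: 0.0
clock 14.75 pos [0.5508 0.0971 0.2217] F [-0.2614 -0.0562  0.524 ] grip 0.040124672760986656 0.0
shift now-axes [ 0.003  -0.0057  0.0717] shift goal-axes [ 0.0031 -0.0058  0.0717] turn [-0.0006 -0.0003 -0.0069]
```

View pics/ab5.png

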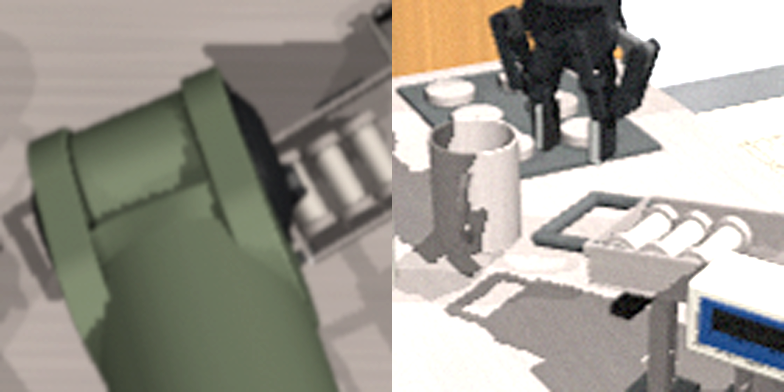

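```bash
python3 -m inch '[[0.003,-0.0058,0.01,0,0,-0.007,0.53],[0,0,0.02,0,0,0,0.53],[0,0,0.02,0,0,0,0.53],[0,0,0.021,0,0,0,0.53],[0,0,0,0,0,0,0.53]]' 25
python3 - <<'E'
from h import *
go([.5505,.1036,.15])
for c,x,y in(("top",200,160),("side",230,120)):
    im=grab_frame(c)[:,:,::-1]; cv2.imwrite(f"pics/{c}6.png",cv2.resize(im[y:y+140,x:x+140],None,fx=2.8,fy=2.8,interpolation=cv2.INTER_CUBIC))
cv2.imwrite("pics/ab6.png",cv2.convertScaleAbs(cv2.imread("pics/side6.png"),alpha=1.5))
E
```

```text
clock: 15.35
position: [0.5507, 0.1054, 0.151]
tool_rot: [-3.141, -0.001, 0.538]
force: [0.4, -0.8, -0.1]
grip_width: 0.0401
finger_force: 0.0
clock 15.35 pos [0.5507 0.1054 0.151 ] F [ 0.4044 -0.839  -0.129 ] grip 0.04007403304122846 0.0
shift now-axes [-0.0011  0.0014  0.001 ] shift goal-axes [-0.0011  0.0014  0.001 ] turn [-0.0006 -0.0013  0.0023]
```

View pics/ab6.png

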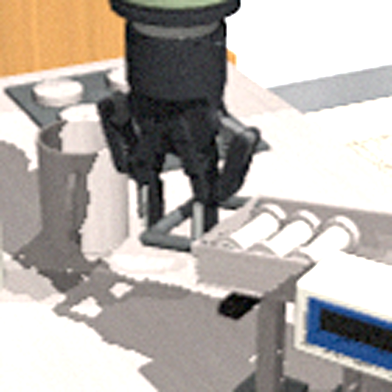

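The fingers stand one on each side of the bar, at about (150,225) and (197,225) in the crop. Closing.

```bash
python3 -m inch '[[0,0,0,0,0,0,1],[0,0,0,0,0,0,1],[0,0,0,0,0,0,1],[0,0,0,0,0,0,1],[0,0,0,0,0,0,1]]' 30
python3 -m inch '[[0,0,-0.004,0,0,0,1],[0,0,-0.004,0,0,0,1],[0,0,-0.004,0,0,0,1],[0,0,0,0,0,0,1]]'
python3 - <<'E'
from h import *
S=np.array([.6486,-.0616]);t=RAIL
p=telemetry.observe()['position']; print(p,(p[:2]-S)@[-np.sin(t),np.cos(t)], telemetry.observe()['force'])
E
```

```text
clock: 15.95
position: [0.5522, 0.1054, 0.1537]
tool_rot: [3.141, -0.005, 0.538]
force: [-1.2, -1.0, 8.1]
grip_width: 0.0108
finger_force: 29.2
clock: 16.35
position: [0.5523, 0.105, 0.1654]
tool_rot: [3.141, -0.005, 0.537]
force: [6.2, -0.3, -4.8]
grip_width: 0.011
finger_force: 29.2
[0.5523135  0.10502435 0.16544992] 0.19243075655421912 [ 6.15007477 -0.27599403 -4.7785454 ]
```

```bash
python3 -m inch '[[0,0.0009,-0.0096,0,0,0,1],[0,0.0014,-0.0095,0,0,0,1],[0,0.0019,-0.0094,0,0,0,1],[0,0.0023,-0.0093,0,0,0,1],[0,0.0028,-0.0092,0,0,0,1]]'
python3 -m inch '[[0,0.0032,-0.009,0,0,0,1],[0,0.0037,-0.0089,0,0,0,1],[0,0.0041,-0.0087,0,0,0,1],[0,0.0046,-0.0085,0,0,0,1],[0,0.005,-0.0082,0,0,0,1]]'
python3 - <<'E'
from h import *
S=np.array([.6486,-.0616]);t=RAIL
p=telemetry.observe()['position']; print(p,(p[:2]-S)@[-np.sin(t),np.cos(t)], telemetry.observe()['force'])
im=grab_frame("side")[:,:,::-1]; cv2.imwrite("pics/side7.png",cv2.convertScaleAbs(cv2.resize(im[90:340,230:480],(500,500)),alpha=1.4))
E
```

```text
clock: 16.85
position: [0.5567, 0.0976, 0.2123]
tool_rot: [3.141, -0.005, 0.538]
force: [6.9, 0.2, -5.2]
grip_width: 0.0107
finger_force: 29.2
clock: 17.35
position: [0.5667, 0.081, 0.2558]
tool_rot: [-3.14, -0.005, 0.539]
force: [2.3, 7.5, 0.8]
grip_width: 0.0107
finger_force: 29.3
[0.56665219 0.08104296 0.25581928] 0.16448979080559445 [2.31678952 7.52468626 0.76419649]
```

View pics/side7.png

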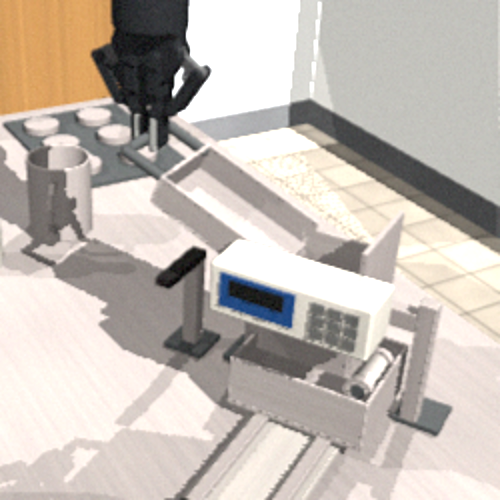

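The pan is up about 0.5 rad and already looks empty. One spool shows in the box's near-right corner at (370,372). I'll keep raising to make sure the pan is clear.

```bash
python3 -m inch '[[0,0.0054,-0.008,0,0,0,1],[0,0.0058,-0.0077,0,0,0,1],[0,0.0061,-0.0074,0,0,0,1],[0,0.0065,-0.007,0,0,0,1],[0,0.0069,-0.0067,0,0,0,1]]'
python3 -m inch '[[0,0.0072,-0.0064,0,0,0,1],[0,0.0075,-0.006,0,0,0,1],[0,0.0078,-0.0056,0,0,0,1],[0,0.008,-0.0052,0,0,0,1],[0,0,0,0,0,0,1]]'
python3 - <<'E'
from h import *
S=np.array([.6726,-.1021]); 
p=telemetry.observe()['position']; print(p,telemetry.observe()['force'])
t=RAIL; r=np.array([np.cos(t),np.sin(t)]); l=np.array([-np.sin(t),np.cos(t)])
ims=[]
for c,x,y in(("top",310,130),("side",310,200)):
    im=grab_frame(c)[:,:,::-1]; ims.append(cv2.resize(im[y:y+130,x:x+130],(400,400),interpolation=cv2.INTER_CUBIC))
    for n in("spool0","box_floor"):
        for v in landmark_of(n,c)[:4]:
            w=atz(c,v["xy"],.04 if n=="spool0" else .024)[:2]-S; print(c,n,np.round(v["xy"],1),round(v["score"],2),w@r,w@l)
cv2.imwrite("pics/ab8.png",cv2.convertScaleAbs(np.hstack(ims),alpha=1.8))
E
```

```text
clock: 17.9
position: [0.5816, 0.0564, 0.2933]
tool_rot: [-3.138, -0.006, 0.541]
force: [-8.4, 15.6, 14.0]
grip_width: 0.0109
finger_force: 30.3
clock: 18.4
position: [0.5983, 0.0287, 0.3175]
tool_rot: [-3.141, -0.008, 0.539]
force: [-7.2, 11.0, 19.4]
grip_width: 0.0108
finger_force: 31.7
[0.59827196 0.02869229 0.3175093 ] [-7.2077033  11.04321578 19.4245875 ]
top spool0 [356.8 202.8] 0.74 0.008696228149670792 0.041646560843828076
top spool0 [364.6 206.1] 0.69 -0.007602972062246601 0.02947906033052925
top spool0 [394.1 187.5] 0.61 -0.004377775861534336 -0.05441984789271227
top box_floor [371.3 200.8] 0.68 -0.0032867146907760137 0.007300389397918472
top box_floor [491.  195.7] 0.24 -0.13813977572428865 -0.24923274415469698
side spool0 [378.7 276.2] 0.68 0.002132958518250866 0.020619510929666466
side spool0 [413.2 290.7] 0.63 -0.0044566282264530835 -0.060728521920352746
side spool0 [362.2 269.4] 0.62 0.005030118268597208 0.061688928638585785
side box_floor [381.4 284.7] 0.82 -0.0022950438351050755 0.010624775932212603
```

View pics/ab8.png

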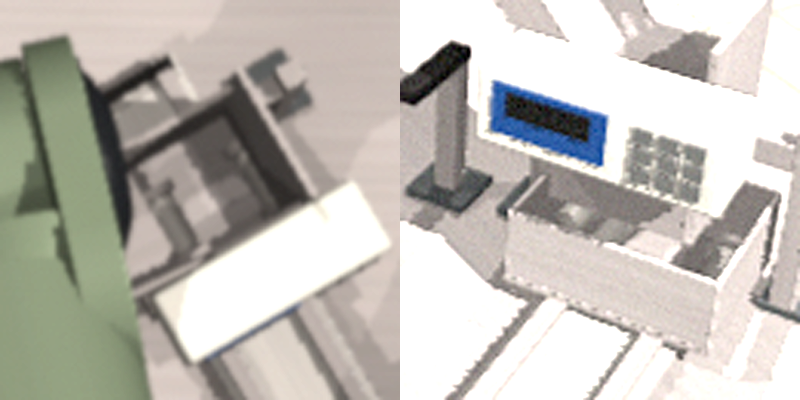

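All three spools are in the box, with matching positions from both cameras, and the box is still centred. Now I'll lower the pan along the same arc.

```bash
python3 -m inch '[[0,-0.008,0.0052,0,0,0,1],[0,-0.0078,0.0056,0,0,0,1],[0,-0.0075,0.006,0,0,0,1],[0,-0.0072,0.0064,0,0,0,1],[0,-0.0069,0.0067,0,0,0,1]]'
python3 -m inch '[[0,-0.0065,0.007,0,0,0,1],[0,-0.0061,0.0074,0,0,0,1],[0,-0.0058,0.0077,0,0,0,1],[0,-0.0054,0.008,0,0,0,1],[0,-0.005,0.0082,0,0,0,1]]'
python3 -m inch '[[0,-0.0046,0.0085,0,0,0,1],[0,-0.0041,0.0087,0,0,0,1],[0,-0.0037,0.0089,0,0,0,1],[0,-0.0032,0.009,0,0,0,1],[0,-0.0028,0.0092,0,0,0,1]]'
python3 -m inch '[[0,-0.0023,0.0093,0,0,0,1],[0,-0.0019,0.0094,0,0,0,1],[0,-0.0014,0.0095,0,0,0,1],[0,-0.0009,0.0096,0,0,0,1],[0,0,0,0,0,0,1]]'
python3 -m inch '[[0,0,0.004,0,0,0,1],[0,0,0.004,0,0,0,1],[0,0,0.003,0,0,0,1],[0,0,0,0,0,0,1]]'
```

```text
clock: 19.2
position: [0.579, 0.0606, 0.2858]
tool_rot: [-3.141, -0.006, 0.539]
force: [6.4, 4.1, 0.6]
grip_width: 0.011
finger_force: 30.5
clock: 19.7
position: [0.5642, 0.0844, 0.2468]
tool_rot: [3.141, -0.005, 0.538]
force: [3.3, 2.6, -0.1]
grip_width: 0.0108
finger_force: 30.9
clock: 20.2
position: [0.5546, 0.0997, 0.2016]
tool_rot: [3.141, -0.003, 0.538]
force: [4.3, 0.3, -1.2]
grip_width: 0.0107
finger_force: 30.8
clock: 20.7
position: [0.5514, 0.1047, 0.1631]
tool_rot: [3.141, -0.003, 0.537]
force: [2.8, -2.7, -2.1]
grip_width: 0.0107
finger_force: 30.2
clock: 21.1
position: [0.5522, 0.1054, 0.1543]
tool_rot: [3.141, -0.005, 0.537]
force: [-0.9, -3.2, 14.2]
grip_width: 0.0108
finger_force: 32.8
```

```bash
python3 -m inch '[[0,0,0,0,0,0,0.7],[0,0,0,0,0,0,0.53],[0,0,0,0,0,0,0.53],[0,0,0,0,0,0,0.53],[0,0,-0.005,0,0,0,0.53]]'
python3 -m inch '[[0,0,-0.02,0,0,0,0.53],[0,0,-0.03,0,0,0,0.53],[0,0,-0.04,0,0,0,0.53],[0,0,-0.04,0,0,0,0.53],[0,0,-0.04,0,0,0,0.53]]'
python3 -m inch '[[-0.03,-0.03,0,0,0,0,0.53],[-0.03,-0.03,0,0,0,0,0.53],[-0.03,-0.03,0,0,0,0,0.53],[-0.03,-0.03,0,0,0,0,0.53],[0,0,0,0,0,0,0.53]]'
python3 - <<'E'
from h import *
S=np.array([.6726,-.1021]); t=RAIL; r=np.array([np.cos(t),np.sin(t)]); l=np.array([-np.sin(t),np.cos(t)])
for c in("top","side"):
    grab_frame(c)
    for n,z in(("spool0",.04),("box_floor",.024),("pan_handle",.169)):
        for v in landmark_of(n,c)[:3]:
            w=atz(c,v["xy"],z)[:2]-S; print(c,n,np.round(v["xy"],1),round(v["score"],2),w@r,w@l)
E
```

```text
clock: 21.6
position: [0.5512, 0.1052, 0.1582]
tool_rot: [-3.141, -0.003, 0.538]
force: [0.1, -0.2, -0.2]
grip_width: 0.0401
finger_force: 0.0
clock: 22.1
position: [0.5507, 0.1049, 0.3307]
tool_rot: [3.141, -0.004, 0.538]
force: [0.5, -0.7, -0.5]
grip_width: 0.0404
finger_force: 0.0
clock: 22.6
position: [0.3828, 0.1476, 0.3289]
tool_rot: [3.141, -0.004, 0.541]
force: [0.9, 0.0, 0.2]
grip_width: 0.0403
finger_force: 0.0
top spool0 [364.  203.5] 0.59 -0.0014546630512238333 0.027558325943943033
top spool0 [185.1 285.3] 0.57 0.043543542106697655 0.4970879897151555
top spool0 [395.2 187.6] 0.51 -0.005914385563155318 -0.05657701812418527
top box_floor [372.3 199.7] 0.91 -0.002184396354665445 0.003843314902582294
top pan_handle [282.4 244. ] 0.65 -2.0583277202524822e-05 0.23751395817131402
side spool0 [415.1 291.8] 0.69 -0.005736891972790989 -0.06538505856594379
side spool0 [361.3 271.1] 0.66 -0.0016510040311003829 0.060548319636857466
side spool0 [379.  278.6] 0.42 -0.005261832017562335 0.016494223484557098
side box_floor [385.  285.2] 0.68 0.00030975006319585173 0.003337035463816287
side pan_handle [295.9 196.8] 0.61 0.005975364241613926 0.23568353981643514
```

Everything checks out: the box is centred, the three spools are in it, and the handle is back at its starting position. Handing in.

```bash
python3 -c "
from workcell import bot; print(bot.job_done())"
```

```text
the job is handed in; nothing more can be done
None
```

The job is handed in, with no verdict returned: by the cameras the box stands centred under the spout to within a few mm with all three spools in it, the pan was lowered gently onto its rest, and the arm stayed clear of the bystanders, whose positions I didn't re-measure.

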